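# Unstack the heating blocks into their stations

### The job

The four drilled heating blocks are piled up on the lab bench. Take the pile apart one block at a time from the top down, and set each block flat in the heater station whose recess has its shape and size, each one in place before you take the next, lowered in and not dropped. Leave the mouse and the bottle where they are.

Things in the scene. Friction and masses are not known exactly. Their poses are not given: they have to be found in the camera images.
- long_block: Bottom of the pile, on the bench: bare aluminium rectangular block, 60 mm (its x) by 130 mm (its y), 36 mm tall; origin at the centre of its underside, z up. Roughly 0.55 kg (up to a quarter more or less).
- short_block: Second in the pile, lying on the long block: dark metal rectangular block, 50 mm (its x) by 92 mm (its y), 36 mm tall; origin at the centre of its underside, z up. Roughly 0.3 kg (up to a quarter more or less). Its sides are within about 15 degrees of parallel to those of the block below, as are the square block's.
- square_block: Third in the pile, lying on the short block: bare aluminium square block, 40 mm by 40 mm, 36 mm tall; origin at the centre of its underside, z up. Roughly 0.12 kg (up to a quarter more or less).
- round_block: Top of the pile, standing on the square block: dark metal cylinder, 30 mm in diameter, 36 mm tall; origin at the centre of its underside, z up. Roughly 0.06 kg (up to a quarter more or less).
- long_station: White fixed heater station, 21 mm tall; origin at the centre of its underside, on the bench, z up. Recess in its top: floor 16 mm above the bench, rim 5 mm higher and 9 mm thick; recess 76 mm (its x) by 146 mm (its y), outside 94 mm by 164 mm. Takes the long block, either way round.
- short_station: White fixed heater station, 21 mm tall; origin at the centre of its underside, on the bench, z up. Recess in its top: floor 16 mm above the bench, rim 5 mm higher and 9 mm thick; recess 66 mm (its x) by 108 mm (its y), outside 84 mm by 126 mm. Takes the short block, either way round.
- square_station: White fixed heater station, 21 mm tall; origin at the centre of its underside, on the bench, z up. Recess in its top: floor 16 mm above the bench, rim 5 mm higher and 9 mm thick; recess 56 mm by 56 mm, outside 74 mm by 74 mm. Takes the square block, any side to the front.
- round_station: White fixed heater station, 21 mm tall; origin at the centre of its underside, on the bench, z up. Recess in its top: floor 16 mm above the bench, rim 5 mm higher and 9 mm thick; round recess 46 mm in diameter, outside 64 mm in diameter. Takes the round block.
- mouse: White computer mouse, 98 mm (its x) by 56 mm, 30 mm tall, loose on the bench among the stations; origin at the centre of its underside. To be left alone.
- bottle: Amber reagent bottle with a blue cap, 56 mm in diameter, 100 mm tall, loose on the bench to the robot's left; origin at the centre of its underside. To be left alone.
There are look-alikes about, which are no part of the job. What is shaped like the round_block but blue or yellow is not meant. Leave any turquoise look-alike of the short_block alone.

How it is judged (in metres and radians):
On the way, in this order (a step that is already met when the one before it is completed fails the run):
1. the round block lies flat in its own station (horizontal distance between round_block and round_station below 0.013 m and z of round_block in the frame of round_station between 0.012 and 0.0185 m and angle between round_block's own z axis and vertical below 0.03 rad), for 0.2 s.
2. the square block lies flat in its own station (horizontal distance between square_block and square_station below 0.013 m and z of square_block in the frame of square_station between 0.012 and 0.0185 m and angle between square_block's own z axis and vertical below 0.03 rad), for 0.2 s.
3. the short block lies flat in its own station (horizontal distance between short_block and short_station below 0.013 m and z of short_block in the frame of short_station between 0.012 and 0.0185 m and angle between short_block's own z axis and vertical below 0.03 rad), for 0.2 s.
4. the long block lies flat in its own station (horizontal distance between long_block and long_station below 0.013 m and z of long_block in the frame of long_station between 0.012 and 0.0185 m and angle between long_block's own z axis and vertical below 0.03 rad), for 0.2 s.
At the end, for the whole second after the job is handed in: Each of the four blocks lies flat (within 0.03 rad) on the recess floor of its own station (centre within 13 mm of the station's centre, underside 12 to 18.5 mm above the bench), released and at rest (all of step 1 and all of step 2 and all of step 3 and all of step 4 and linear speed of each of round_block, square_block, short_block, long_block below 0.02 m/s and angular speed of each of round_block, square_block, short_block, long_block below 0.2 rad/s); the robot touches nothing.
It fails at once if a block is dropped into its station (moves faster than 0.6 m/s within 30 mm of the recess floor) ((horizontal distance between round_block and round_station below 0.02 m and z of round_block in the frame of round_station below 0.046 m and linear speed of round_block above 0.6 m/s) or (horizontal distance between square_block and square_station below 0.02 m and z of square_block in the frame of square_station below 0.046 m and linear speed of square_block above 0.6 m/s) or (horizontal distance between short_block and short_station below 0.02 m and z of short_block in the frame of short_station below 0.046 m and linear speed of short_block above 0.6 m/s) or (horizontal distance between long_block and long_station below 0.02 m and z of long_block in the frame of long_station below 0.046 m and linear speed of long_block above 0.6 m/s)).
It fails at once if the mouse is moved by more than 30 mm or tipped over (distance of mouse from where it was at the start of the episode above 0.03 m or angle between mouse's own z axis and vertical above 0.5 rad).
It fails at once if the bottle is moved by more than 30 mm or tipped over (distance of bottle from where it was at the start of the episode above 0.03 m or angle between bottle's own z axis and vertical above 0.5 rad).
It also fails if it takes over 112 s, if anything falls off the work surface, if the arm or the gripper's body presses on something with over 40 N, if the wrist force passes 120 N, or if a joint passes its speed limit or range.

### The arm

A 7-joint arm with a two-finger parallel gripper is mounted at the origin on the work surface. World frame = base frame: x ahead of the robot, y to its left, z up, the work surface at z = 0. Lengths are in mm, angles in rad, forces in N, time in s.
With the tool pointing down it reaches from about 400 to 850 mm from the base axis. Payload 4.5 kg.
Tool frame: the origin (TCP) lies between the finger pads; the fingertips stand 11 mm ahead of it and the grasp point (between the pads) lies 8 mm behind it (ctrl.tip_extent is the distance from the TCP to the fingertips, in mm); z points along the fingers, y is the line along which they close (so a half turn about z gives the same grasp; the last joint's range is limited). The gripper opens to 88 mm and grips with 3 to 60 N. Pads are 18 mm wide; open, the fingers measure 123 mm over their backs; the gripper's body (75 mm by 187 mm) begins 45 mm behind the grasp point.
Start: joints at [0.034, 0.689, -0.195, 1.565, 0.157, 0.902, -0.215], TCP at [625.022, 0.025, 249.743] pointing down, gripper open.
Joint ranges: [-3.01, 3.01], [-0.46, 2.08], [-1.47, 1.51], [0.13, 2.56], [-1, 4.14], [0.04, 2.09], [-2.66, 2.66]. Speed limits (rad/s): [2.57, 2.57, 3.14, 3.14, 3.14, 3.14, 3.14].

### API

Orientations are given as a 3x3 rotation matrix whose columns are the frame's x, y, z axes.
In Python, from rig import ctrl, optics, sign_off gives the robot as it stands. The module is installed in compiled form; this text tells all that it offers.
- The arm moves only by the tool carry_out, never from a script. Its arguments are lists of equal length, an entry for each row: "twist": the turn, a rotation vector about the tool's x, y, z in units of pi/4 rad (1.0 is pi/4 rad), a list of three; "dp": the shift along the tool's x, y, z in units of 0.05 m (1.0 is 0.05 m), a list of three; "claw": the closure, from -1 (fully open) to 1 (shut). In form: {"twist": [[wx, wy, wz], ...], "dp": [[x, y, z], ...], "claw": [claw, ...]}. A call has exactly 10 rows; each row shifts and turns the commanded pose from where the row before left it, along the tool's axes as they then stand; what a row does not reach is not made up. A row lasts 1/10 s, in which the tool goes at most 50 mm and 8.59 degrees, less where a joint would pass 70% of its speed; a pose out of reach is approached as far as the arm can. A call with a number of a shift or a turn outside -1 to 1 is refused whole. A call with a gripper value outside its range is refused whole. The fingers move at their own pace and stop on an object; "squeeze" is the grip in N (left out, the last holds). Time passes only in rows, so rows that do not move let the fingers close, or fill a call up. It gives the time, the measured TCP pose, the force, the opening and the grip force at its end, in the units of the state.
- ctrl.state(): the state, without advancing time (a new reading comes with each control period).
- optics.get_image(name): name is "scene" or "side" or "wrist"; returns (picture, depth): 480x640x3 uint8, red, green, blue; 480x640 float32, mm along the optical axis (not along the pixel's ray), 0 where there is no reading.
- optics.get_calibration(name): a dict with "fx", "fy", "cx", "cy" (pixels), "D" ([k1, k2, p1, p2, k3] as OpenCV has them; the pictures are not rectified), "rvec" (rotation vector, rad) and "tvec" (3), from world to camera coordinates, as OpenCV has them; the wrist camera has in their place "mount" (4x4, takes a point from camera to tool coordinates, whose origin is the TCP and whose axes are the flange's). Camera axes: x right, y down, z forward; pixel columns grow to the right and rows downward; lengths in mm; the calibration is good to about 2 mm. A picture is of the moment at which its call begins: read the wrist's pose just before it. get_calibration takes no time and is no camera call.
- sign_off(): hands the job in; it is judged then, once.
The state is a dict: "time": time; "qpos": joint angles; "qd": joint speeds; "tau": joint torques, N m; "tool_pos": TCP position; "orientation": TCP orientation; "wrist_force": force on the tool from outside, world axes, zero at the start; "ft_torque": the same for the moment, N m; "grip_width": finger opening in mm; "finger_force": force on a finger pad.
Only numpy, scipy, OpenCV 4.12 (cv2) and the standard library are available. Lean on these libraries where they do the work, as an engineer would, in place of code of your own. Each camera call takes 0.05 s, during which the arm holds its last target. There are 200 camera calls.

## Working session

There is one attempt and no reset: what is moved stays moved. The work goes in short steps, Python scripts to look and compute and a tool call to move; the robot and the scene stay as the last step left them, time stands still between calls to the robot, and variables do not carry over. Pictures are saved under pics/ and viewed, at most 14 in all, crops included, and the job is handed in when it is done.

Besides the shell and the picture viewer there is one more tool, called after "Request:" as a command line: name --argument value ..., lists and objects as JSON in quotes. carry_out: Moves the arm, as the interface text tells. Its arguments: {"type":"object","properties":{"twist":{"type":"array"},"dp":{"type":"array"},"claw":{"type":"array"},"squeeze":{"type":"number"}},"required":["twist","dp","claw"]}

```bash
mkdir -p pics; python3 - <<'E'
from rig import ctrl, optics
import cv2,numpy as np
s=ctrl.state(); print(s)
for n in ("scene","side","wrist"):
    p,d=optics.get_image(n); cv2.imwrite(f"pics/{n}0.png",p[:,:,::-1]); np.savez(f"{n}0.npz",p=p,d=d)
    print(n,optics.get_calibration(n))
E
```

```text
{'time': 0.0, 'qpos': array([ 0.03380872,  0.68997683, -0.19456095,  1.56631217,  0.15730323,
        0.90248835, -0.21511893]), 'qd': array([-0.00141754,  0.00062193,  0.00114653,  0.00264575,  0.00073523,
        0.00066274, -0.00012882]), 'tau': array([ 3.38560185e-04, -5.27571630e+01, -1.26686912e+00, -1.53434461e+01,
       -5.26333472e-02,  6.56995355e-03,  1.65937727e-04]), 'tool_pos': array([ 6.24405874e+02, -2.76008083e-02,  2.48924154e+02]), 'orientation': array([[-9.11790197e-05,  9.99998399e-01, -1.78719683e-03],
       [ 9.99999991e-01,  9.09986417e-05, -1.01008927e-04],
       [-1.00846133e-04, -1.78720602e-03, -9.99998398e-01]]), 'wrist_force': array([-0.41759551,  0.06526094,  0.54366946]), 'ft_torque': array([-0.00073915,  0.03944242,  0.01160757]), 'finger_force': 0.0, 'grip_width': 87.68694315163565}
scene {'fx': 522.6124754430066, 'fy': 522.6124754430066, 'cx': 323.61757871054624, 'cy': 241.5742023091372, 'D': array([-0.10708668,  0.        ,  0.        ,  0.        ,  0.        ]), 'rvec': array([ 2.23908326,  0.77623782, -0.33753997]), 'tvec': array([-444.108199
[... 170 characters left out ...]
      , 0.        , 0.        , 0.        ]), 'rvec': array([ 0.50021118, -2.71761257,  1.19615143]), 'tvec': array([ 526.38323985,  211.67188816, 1457.35224206])}
wrist {'fx': 345.3776546153292, 'fy': 345.3776546153292, 'cx': 314.9536525811967, 'cy': 237.2556730748524, 'D': array([-0.06658246,  0.        ,  0.        ,  0.        ,  0.        ]), 'mount': array([[ 1.21816047e-03, -9.54653692e-01, -2.97716047e-01,
         7.66375928e+01],
       [ 9.99999247e-01,  1.20778182e-03,  2.18819842e-04,
         5.97516882e-01],
       [ 1.50678857e-04, -2.97716089e-01,  9.54654444e-01,
        -1.34476416e+02],
       [ 0.00000000e+00,  0.00000000e+00,  0.00000000e+00,
         1.00000000e+00]])}
```

View pictures.

View pics/scene0.png

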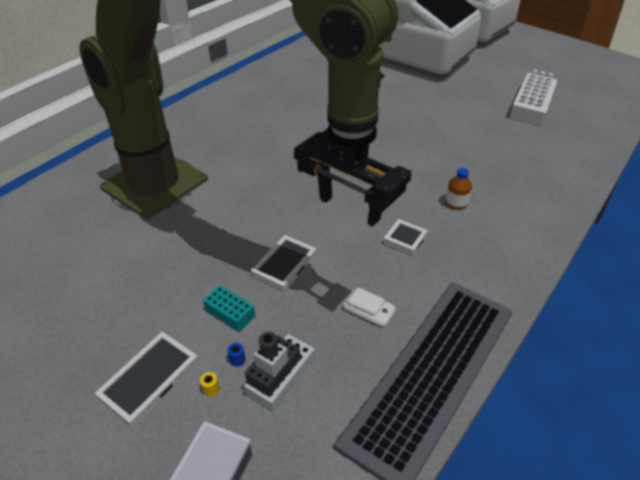

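View pics/side0.png

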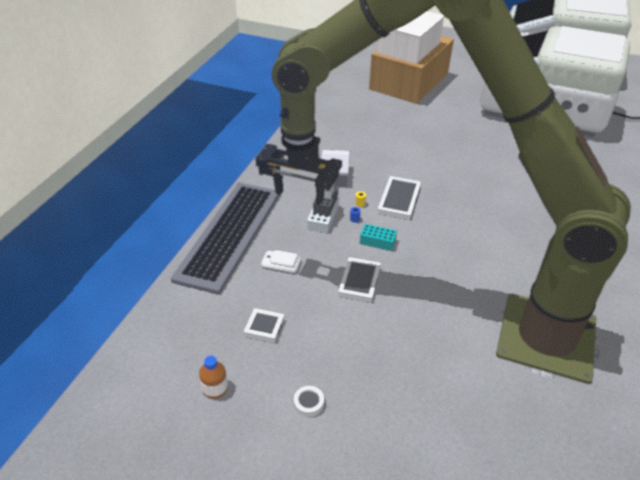

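View pics/wrist0.png

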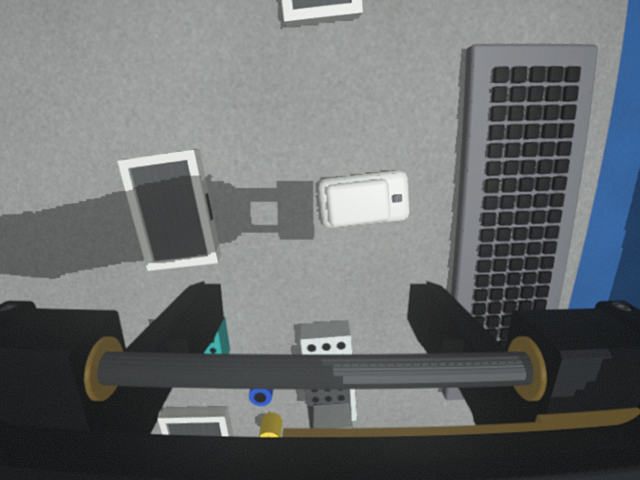

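```bash
cat > h.py <<'E'
import numpy as np,cv2
from rig import ctrl, optics
def cloud(name,p,d,state=None):
    c=optics.get_calibration(name); K=np.array([[c['fx'],0,c['cx']],[0,c['fy'],c['cy']],[0,0,1.]])
    v,u=np.mgrid[:480,:640]; n=cv2.undistortPoints(np.stack([u,v],-1).reshape(-1,1,2).astype(np.float64),K,c['D']).reshape(-1,2)
    z=d.reshape(-1,1).astype(float); P=np.hstack([n*z,z])
    if 'mount' in c:
        M=c['mount']; P=P@M[:3,:3].T+M[:3,3]; W=P@state['orientation'].T+state['tool_pos']
    else:
        R,_=cv2.Rodrigues(c['rvec']); W=(P-c['tvec'].ravel())@R
    W[z[:,0]==0]=np.nan
    return W.reshape(480,640,3)
def snap(name):
    s=ctrl.state(); p,d=optics.get_image(name); return p,cloud(name,p,d,s)
def topmap(W,P,x0,x1,y0,y1,res=1.0):
    """max-height map and colour, rows = x, cols = y"""
    ok=np.isfinite(W[...,0]); w=W[ok]; c=P[ok]
    m=(w[:,0]>x0)&(w[:,0]<x1)&(w[:,1]>y0)&(w[:,1]<y1); return w[m],c[m]
def rect(xy):
    (cx,cy),(a,b),t=cv2.minAreaRect(xy.astype(np.float32)); return np.round([cx,cy,a,b,t],1)
E
python3 - <<'E'
from h import *
s=dict(ctrl.state())
for n in("scene","side","wrist"):
    f=np.load(n+"0.npz");P=f['p'];W=cloud(n,P,f['d'],s)
    b=W[...,2]
    print(n,"bench z",np.nanmedian(b[(np.abs(b)<15)]))
    white=(P.min(-1)>165)&(P.max(-1).astype(int)-P.min(-1)<40)&(b>12)&(b<32)
    k,l,st,ce=cv2.connectedComponentsWithStats(white.astype(np.uint8),connectivity=8)
    for i in range(1,k):
        if st[i,4]<60: continue
        w=W[l==i]; print(" white",ce[i].round(),st[i,4],rect(w[:,:2]),"z",np.percentile(w[:,2],[5,50,95]).round(1))
    hsv=cv2.cvtColor(P,cv2.COLOR_RGB2HSV)
    rep=W[(W[...,0]>350)&(W[...,0]<900)&(b>40)&(b<150)]
    print(" high pts",[ (z,((rep[:,2]>z)&(rep[:,2]<z+10)).sum(),np.round(np.median(rep[(rep[:,2]>z)&(rep[:,2]<z+10)],0),0)) for z in range(40,150,10)])
E
```

```text
scene bench z 0.048627836998782786
 white [405. 234.] 185 [628.5 219.4  72.1  75.1   8.1] z [18.3 21.1 23.9]
 white [297. 243.] 99 [459.1  41.6  82.3  28.1  10. ] z [18.5 21.5 24.1]
 white [372. 304.] 656 [6.842e+02 4.000e-01 8.420e+01 4.970e+01 9.100e+00] z [17.3 28.8 31.5]
 white [144. 377.] 790 [ 460.4 -374.6   96.2  162.8    3.7] z [18.6 20.9 23.2]
 high pts [(40, np.int64(866), array([647., 900.,  47.])), (50, np.int64(3635), array([ 669., -399.,   57.])), (60, np.int64(616), array([652., 389.,  66.])), (70, np.int64(1190), array([ 642., -192.,   73.])), (80, np.int64(177), array([ 658., -230.,   85.])), (90, np.int64(192), array([ 661., -223.,   96.])), (100, np.int64(284), array([ 657., -247.,  107.])), (110, np.int64(80), array([ 656., -248.,  114.])), (120, np.int64(57), array([ 655., -247.,  125.])), (130, np.int64(61), array([ 656., -248.,  135.])), (140, np.int64(240), array([ 645., -240.,  143.]))]
side bench z -0.7866694954773752
 white [32. 19.] 366 [2239.4 -986.   438.1   39.5   88.9] z [13.2 21.9 31.4]
 white [400. 197.] 409 [ 460.8 -374.3   94.1  180.2    3.9] z [13
[... 822 characters left out ...]
)), (110, np.int64(205), array([ 602., -969.,  115.])), (120, np.int64(210), array([ 595., -973.,  125.])), (130, np.int64(455), array([ 567., -987.,  137.])), (140, np.int64(348), array([  567., -1001.,   143.]))]
wrist bench z -0.4226140803409919
 white [320.  10.] 986 [631.4 186.7  74.9  18.2   0. ] z [19.  20.6 22. ]
 white [157. 164.] 1031 [459.1  38.2  85.3  32.1   9.1] z [19.1 20.6 21.9]
 white [365. 199.] 4074 [679.    3.9  95.7  55.2   7.4] z [15.8 28.3 30.5]
 white [185. 262.] 534 [471.6 -66.5  84.7  14.1   8.3] z [19.2 20.4 21.6]
 white [193. 422.] 528 [ 456.3 -310.3   95.3   35.1    3. ] z [18.8 20.2 21.4]
 high pts [(40, np.int64(0), array([nan, nan, nan])), (50, np.int64(0), array([nan, nan, nan])), (60, np.int64(18), array([ 635., -219.,   70.])), (70, np.int64(929), array([ 638., -214.,   72.])), (80, np.int64(242), array([ 643., -218.,   84.])), (90, np.int64(285), array([ 643., -218.,   95.])), (100, np.int64(167), array([ 646., -218.,  103.])), (110, np.int64(0), array([nan, nan, nan])), (120, np.int64(0), array([nan, nan, nan])), (130, np.int64(0), array([nan, nan, nan])), (140, np.int64(0), array([nan, nan, nan]))]
  return _methods._mean(a, axis=axis, dtype=dtype,
  ret = um.true_divide(
```

Request:
carry_out --twist '[[0, 0, 0], [0, 0, 0], [0, 0, 0], [0, 0, 0], [0, 0, 0], [0, 0, 0], [0, 0, 0], [0, 0, 0], [0, 0, 0], [0, 0, 0]]' --dp '[[-0.45, 0.05, 0], [-0.45, 0.05, 0], [-0.45, 0.05, 0], [-0.45, 0.05, 0], [-0.45, 0.05, 0], [-0.45, 0.05, 0], [-0.45, 0.05, 0], [-0.45, 0.05, 0], [0, 0, 0], [0, 0, 0]]' --claw '[-1, -1, -1, -1, -1, -1, -1, -1, -1, -1]'

```text
time: 1.15
tool_pos: [644.8, -179.3, 249.3]
orientation: [[0.0, 1.0, -0.001], [1.0, -0.0, 0.001], [0.001, -0.001, -1.0]]
wrist_force: [1.0, 0.6, 1.0]
grip_width: 87.8
finger_force: 0.0
```

```bash
cat >> h.py <<'E'
def layers(W,x0,x1,y0,y1,zs):
    w=W[np.isfinite(W[...,0])]; m=(w[:,0]>x0)&(w[:,0]<x1)&(w[:,1]>y0)&(w[:,1]<y1); w=w[m]
    for z in zs:
        q=w[np.abs(w[:,2]-z)<4]
        if len(q)>20: print(" z~%d"%z,len(q),np.median(q[:,2]).round(1),rect(q[:,:2]), "mean",q[:,:2].mean(0).round(1))
E
python3 - <<'E'
from h import *
s=ctrl.state();print(s['time'],s['tool_pos'],s['orientation'].round(4).tolist())
P,W=snap("wrist");cv2.imwrite("pics/w1.png",P[:,:,::-1])
layers(W,560,740,-350,-130,[144,108,72,36])
E
```

```text
1.15 [ 644.75141007 -179.30855722  249.34317523] [[0.0005, 1.0, -0.0006], [1.0, -0.0005, 0.0012], [0.0012, -0.0006, -1.0]]
 z~144 986 143.5 [ 644.9 -238.8   28.6   28.5   40.8] mean [ 644.9 -238.2]
 z~108 908 107.5 [ 644.2 -238.    40.    40.6    5.5] mean [ 644.5 -229.1]
 z~72 2069 71.5 [ 640.9 -232.6   50.    92.4    4.8] mean [ 637.6 -209. ]
 z~36 2922 35.5 [ 613.1 -241.3  122.5  168.4    5.6] mean [ 631.5 -202.4]
```

View pics/w1.png

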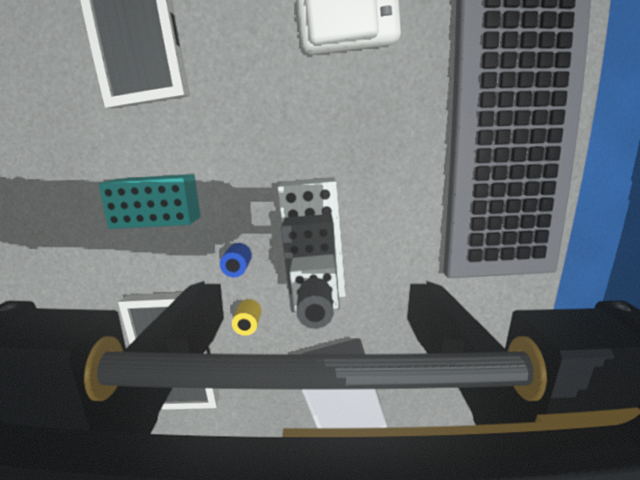

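Request:
carry_out --twist '[[0, 0, 0], [0, 0, 0], [0, 0, 0], [0, 0, 0], [0, 0, 0], [0, 0, 0], [0, 0, 0], [0, 0, 0], [0, 0, 0], [0, 0, 0]]' --dp '[[-0.4, 0, 0], [-0.4, 0, 0], [-0.39, 0, 0], [0, 0, 0.4], [0, 0, 0.5], [0, 0, 0.5], [0, 0, 0.45], [0, 0, 0.35], [0, 0, 0.22], [0, 0, 0]]' --claw '[-1, -1, -1, -1, -1, -1, -1, -1, -1, -1]'

```text
time: 2.2
tool_pos: [643.8, -240.7, 127.0]
orientation: [[0.001, 1.0, -0.003], [1.0, -0.001, 0.0], [0.0, -0.003, -1.0]]
wrist_force: [0.6, -0.3, -0.7]
grip_width: 88.0
finger_force: 0.0
```

Request:
carry_out --twist '[[0, 0, 0], [0, 0, 0], [0, 0, 0], [0, 0, 0], [0, 0, 0], [0, 0, 0], [0, 0, 0], [0, 0, 0], [0, 0, 0], [0, 0, 0]]' --dp '[[0, 0, 0], [0, 0, 0], [0, 0, 0], [0, 0, 0], [0, 0, 0], [0, 0, 0], [0, 0, 0], [0, 0, 0], [0, 0, 0], [0, 0, 0]]' --claw '[1, 1, 1, 1, 1, 1, 1, 1, 1, 1]' --squeeze 10

```text
time: 3.2
tool_pos: [644.9, -239.5, 128.7]
orientation: [[0.0, 1.0, -0.0], [1.0, -0.0, 0.0], [0.0, -0.0, -1.0]]
wrist_force: [-0.7, 0.5, 0.6]
grip_width: 29.7
finger_force: 10.0
```

Request:
carry_out --twist '[[0, 0, 0], [0, 0, 0], [0, 0, 0], [0, 0, 0], [0, 0, 0], [0, 0, 0], [0, 0, 0], [0, 0, 0], [0, 0, 0], [0, 0, 0]]' --dp '[[0, 0, -0.1], [0, 0, -0.3], [0, 0, -0.5], [0, 0, -0.5], [0, 0, -0.4], [0.4, -0.15, 0], [0.7, -0.25, 0], [0.7, -0.25, 0], [0.7, -0.25, 0], [0.7, -0.25, 0]]' --claw '[1, 1, 1, 1, 1, 1, 1, 1, 1, 1]'

```text
time: 4.2
tool_pos: [587.4, -78.2, 220.2]
orientation: [[0.0, 1.0, 0.002], [1.0, -0.0, 0.0], [0.0, 0.002, -1.0]]
wrist_force: [0.7, 0.3, -0.8]
grip_width: 29.5
finger_force: 10.0
```

Request:
carry_out --twist '[[0, 0, 0], [0, 0, 0], [0, 0, 0], [0, 0, 0], [0, 0, 0], [0, 0, 0], [0, 0, 0], [0, 0, 0], [0, 0, 0], [0, 0, 0]]' --dp '[[0.8, -0.3, 0], [0.9, -0.3, 0], [0.9, -0.3, 0], [0.9, -0.3, 0], [0.9, -0.3, 0], [0.9, -0.3, 0], [0.9, -0.3, 0], [0.7, -0.3, 0], [0.4, -0.25, 0], [0, 0, 0]]' --claw '[1, 1, 1, 1, 1, 1, 1, 1, 1, 1]'

```text
time: 5.2
tool_pos: [452.8, 290.5, 220.0]
orientation: [[-0.008, 1.0, 0.0], [1.0, 0.008, 0.004], [0.004, 0.0, -1.0]]
wrist_force: [-0.3, -0.7, -0.6]
grip_width: 29.5
finger_force: 10.0
```

```bash
python3 - <<'E'
from h import *
s=ctrl.state();print(s['time'],s['tool_pos'],s['grip_width'])
P,W=snap("wrist");cv2.imwrite("pics/w2.png",P[:,:,::-1])
layers(W,400,510,300,430,[20])
for n in("side","wrist"):
    if n=="side": P,W=snap(n)
    b=W[...,2]
    m=(np.abs(b-20.5)<2.5)&(P.min(-1)>150)&(W[...,0]>400)&(W[...,0]<510)&(W[...,1]>320)&(W[...,1]<430)
    q=W[m][:,:2]; print(n,len(q),cv2.minEnclosingCircle(q.astype(np.float32)),rect(q))
E
```

```text
5.2 [452.81864126 290.49244357 220.01114137] 29.505051040959206
 z~20 2695 19.8 [454.2 371.6  62.2  62.4  89.9] mean [454.2 372.7]
side 239 ((455.6697082519531, 373.4616394042969), 32.99747085571289) [455.3 373.6  61.2  64.1  18.9]
wrist 239 ((455.6697082519531, 373.4616394042969), 32.99747085571289) [455.3 373.6  61.2  64.1  18.9]
```

Request:
carry_out --twist '[[0, 0, 0], [0, 0, 0], [0, 0, 0], [0, 0, 0], [0, 0, 0], [0, 0, 0], [0, 0, 0], [0, 0, 0], [0, 0, 0], [0, 0, 0]]' --dp '[[0.4, 0, 0], [0.45, 0, 0], [0.45, 0, 0.1], [0.36, 0, 0.4], [0, 0, 0.5], [0, 0, 0.6], [0, 0, 0.6], [0, 0, 0.6], [0, 0, 0.2], [0, 0, 0]]' --claw '[1, 1, 1, 1, 1, 1, 1, 1, 1, 1]'

```text
time: 6.3
tool_pos: [455.7, 366.5, 67.9]
orientation: [[0.002, 1.0, -0.001], [1.0, -0.002, -0.002], [-0.002, -0.001, -1.0]]
wrist_force: [-0.2, -0.1, -1.4]
grip_width: 29.5
finger_force: 10.0
```

```bash
python3 - <<'E'
from h import *
for i in range(3):
    P,W=snap("side"); s=ctrl.state();print(s['time'],s['tool_pos'],s['orientation'].round(3).tolist())
E
```

```text
6.35 [456.13492068 367.55602578  69.13057735] [[0.002, 1.0, 0.001], [1.0, -0.002, -0.001], [-0.001, 0.001, -1.0]]
6.4 [456.34522314 368.29281848  69.87701061] [[0.001, 1.0, 0.002], [1.0, -0.001, 0.001], [0.001, 0.002, -1.0]]
6.45 [456.3766008  368.72445383  70.25807119] [[0.001, 1.0, 0.002], [1.0, -0.001, 0.002], [0.002, 0.002, -1.0]]
```

Request:
carry_out --twist '[[0, 0, 0], [0, 0, 0], [0, 0, 0], [0, 0, 0], [0, 0, 0], [0, 0, 0], [0, 0, 0], [0, 0, 0], [0, 0, 0], [0, 0, 0]]' --dp '[[0.07, -0.04, 0], [0, 0, 0.1], [0, 0, 0.12], [0, 0, 0.12], [0, 0, 0.1], [0, 0, 0.1], [0, 0, 0.06], [0, 0, 0.04], [0, 0, 0], [0, 0, 0]]' --claw '[1, 1, 1, 1, 1, 1, 1, 1, 1, 1]'

```text
time: 7.45
tool_pos: [453.1, 372.1, 36.8]
orientation: [[-0.0, 1.0, 0.0], [1.0, 0.0, 0.0], [0.0, 0.0, -1.0]]
wrist_force: [0.2, -0.8, -0.6]
grip_width: 29.7
finger_force: 10.0
```

Request:
carry_out --twist '[[0, 0, 0], [0, 0, 0], [0, 0, 0], [0, 0, 0], [0, 0, 0], [0, 0, 0], [0, 0, 0], [0, 0, 0], [0, 0, 0], [0, 0, 0]]' --dp '[[0, 0, 0.01], [0, 0, 0.01], [0, 0, 0.01], [0, 0, 0], [0, 0, 0], [0, 0, 0], [0, 0, 0], [0, 0, 0], [0, 0, 0], [0, 0, 0]]' --claw '[1, 1, 1, 1, 1, 1, 1, 1, 1, 1]'

```text
time: 8.45
tool_pos: [453.2, 372.1, 36.5]
orientation: [[0.0, 1.0, 0.001], [1.0, -0.0, 0.0], [0.0, 0.001, -1.0]]
wrist_force: [-2.0, -1.7, 8.7]
grip_width: 29.2
finger_force: 10.0
```

Request:
carry_out --twist '[[0, 0, 0], [0, 0, 0], [0, 0, 0], [0, 0, 0], [0, 0, 0], [0, 0, 0], [0, 0, 0], [0, 0, 0], [0, 0, 0], [0, 0, 0]]' --dp '[[0, 0, 0], [0, 0, 0], [0, 0, 0], [0, 0, 0], [0, 0, 0], [0, 0, 0], [0, 0, -0.2], [0, 0, -0.6], [0, 0, -0.9], [0, 0, -0.9]]' --claw '[-0.3, -0.3, -0.3, -0.3, -0.3, -0.3, -0.3, -0.3, -0.3, -0.3]'

```text
time: 9.45
tool_pos: [452.7, 371.7, 166.9]
orientation: [[-0.0, 1.0, -0.001], [1.0, 0.0, -0.001], [-0.001, -0.001, -1.0]]
wrist_force: [1.2, -0.3, 0.1]
grip_width: 57.1
finger_force: 0.0
```

Request:
carry_out --twist '[[0, 0, 0], [0, 0, 0], [0, 0, 0], [0, 0, 0], [0, 0, 0], [0, 0, 0], [0, 0, 0], [0, 0, 0], [0, 0, 0], [0, 0, 0]]' --dp '[[-0.4, 0, -0.8], [-0.7, 0.2, -0.3], [-0.9, 0.35, 0], [-0.9, 0.35, 0], [-0.9, 0.35, 0], [-0.9, 0.35, 0], [-0.9, 0.35, 0], [-0.9, 0.35, 0], [-0.9, 0.35, 0], [-0.9, 0.35, 0]]' --claw '[-1, -1, -1, -1, -1, -1, -1, -1, -1, -1]'

```text
time: 10.45
tool_pos: [603.3, -45.0, 221.1]
orientation: [[0.0, 1.0, 0.001], [1.0, -0.0, -0.0], [-0.0, 0.001, -1.0]]
wrist_force: [0.6, 0.7, -0.2]
grip_width: 88.1
finger_force: 0.0
```

```bash
python3 - <<'E'
from h import *
s=ctrl.state();print(s['time'],s['tool_pos'],s['grip_width'])
P,W=snap("side");cv2.imwrite("pics/s2.png",P[300:480,200:440,::-1])
layers(W,400,510,320,430,[20,36,52,55])
P,W=snap("scene"); layers(W,400,510,320,430,[20,36,52,55])
layers(W,570,720,-350,-150,[144,108,72,36])
E
```

```text
10.45 [603.3465526  -45.02866573 221.11263296] 88.08121571158685
 z~20 332 19.4 [453.7 376.   63.   65.3  16.7] mean [452.5 379.8]
 z~36 31 34.7 [454.2 381.7  28.9  15.4   5.7] mean [451.7 383.7]
 z~52 141 51.6 [455.  373.2  29.6  30.   47.6] mean [454.1 373.9]
 z~55 91 52.6 [454.3 372.7  27.6  27.5   3.6] mean [454.  373.5]
 z~20 203 20.3 [458.3 368.6  61.8  58.4  33.2] mean [459.9 365.4]
 z~36 28 35.0 [460.8 362.5  25.6  12.9  28.6] mean [459.6 362.7]
 z~52 79 52.4 [455.  372.4  27.7  34.3  34.2] mean [455.3 371. ]
 z~55 62 52.8 [455.3 372.   27.7  28.6  34.2] mean [455.4 371.1]
 z~108 502 107.9 [ 644.1 -238.1   41.6   39.9    4.9] mean [ 645.3 -238.9]
 z~72 701 71.7 [ 641.7 -232.8   51.8   92.7    4.4] mean [ 646.3 -240. ]
 z~36 786 36.0 [ 619.  -239.5  114.2  164.7    6. ] mean [ 649.6 -223.4]
```

View pics/s2.png

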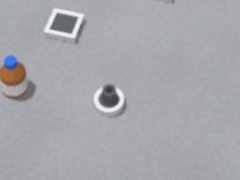

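Request:
carry_out --twist '[[0, 0, 0], [0, 0, 0], [0, 0, 0], [0, 0, 0], [0, 0, 0], [0, 0, 0], [0, 0, -0.0386], [0, 0, -0.0385], [0, 0, -0.0385], [0, 0, 0]]' --dp '[[-0.8, 0.16, 0], [-0.8, 0.16, 0], [-0.8, 0.16, 0.2], [-0.7, 0.16, 0.4], [-0.5, 0.1, 0.4], [-0.2, 0.06, 0.4], [0, 0, 0], [0, 0, 0], [0, 0, 0], [0, 0, 0]]' --claw '[-1, -1, -1, -1, -1, -1, -1, -1, -1, -1]'

```text
time: 11.55
tool_pos: [643.9, -231.6, 151.8]
orientation: [[-0.094, 0.996, 0.002], [0.996, 0.094, 0.0], [0.0, 0.002, -1.0]]
wrist_force: [-0.0, 0.1, 0.3]
grip_width: 87.8
finger_force: 0.0
```

```bash
cat >> h.py <<'E'
def goto(x,y,z):
    s=ctrl.state(); d=s['orientation'].T@(np.array([x,y,z])-s['tool_pos'])/50
    R=s['orientation']; print('t',s['time'],'at',s['tool_pos'].round(1),'yaw',np.degrees(np.arctan2(R[1,1],R[0,1])).round(2),'dp total',d.round(3),'w',round(s['grip_width'],1))
E
python3 - <<'E'
from h import *
for i in range(3):
    snap("scene"); goto(644.2,-238,92)
E
```

```text
t 11.6 at [ 643.8 -231.9  151.6] yaw 5.3 dp total [-0.123 -0.005  1.193] w 88.2
t 11.65 at [ 643.6 -232.1  151.4] yaw 5.27 dp total [-0.118 -0.     1.187] w 88.4
t 11.7 at [ 643.4 -232.4  151.1] yaw 5.25 dp total [-0.113  0.004  1.183] w 88.1
```

Request:
carry_out --twist '[[0, 0, 0], [0, 0, 0], [0, 0, 0], [0, 0, 0], [0, 0, 0], [0, 0, 0], [0, 0, 0], [0, 0, 0], [0, 0, 0], [0, 0, 0]]' --dp '[[-0.11, 0.005, 0], [0, 0, 0.15], [0, 0, 0.25], [0, 0, 0.25], [0, 0, 0.25], [0, 0, 0.18], [0, 0, 0.1], [0, 0, 0], [0, 0, 0], [0, 0, 0]]' --claw '[-1, -1, -1, -1, -1, -1, -1, -1, -1, -1]'

```text
time: 12.7
tool_pos: [644.3, -238.5, 91.9]
orientation: [[-0.091, 0.996, 0.001], [0.996, 0.091, -0.0], [-0.0, 0.001, -1.0]]
wrist_force: [0.8, -0.7, -0.6]
grip_width: 87.8
finger_force: 0.0
```

Request:
carry_out --twist '[[0, 0, 0], [0, 0, 0], [0, 0, 0], [0, 0, 0], [0, 0, 0], [0, 0, 0], [0, 0, 0], [0, 0, 0], [0, 0, 0], [0, 0, 0]]' --dp '[[0, 0, 0], [0, 0, 0], [0, 0, 0], [0, 0, 0], [0, 0, 0], [0, 0, 0], [0, 0, 0], [0, 0, 0], [0, 0, 0], [0, 0, 0]]' --claw '[1, 1, 1, 1, 1, 1, 1, 1, 1, 1]' --squeeze 12

```text
time: 13.7
tool_pos: [643.8, -238.4, 91.2]
orientation: [[-0.091, 0.996, 0.0], [0.996, 0.091, 0.0], [0.0, 0.0, -1.0]]
wrist_force: [0.1, 0.1, 0.6]
grip_width: 40.0
finger_force: 12.0
```

Request:
carry_out --twist '[[0, 0, 0], [0, 0, 0], [0, 0, 0], [0, 0, 0], [0, 0, 0], [0, 0, 0], [0, 0, 0], [0, 0, 0], [0, 0, 0], [0, 0, 0]]' --dp '[[0, 0, -0.1], [0, 0, -0.4], [0, 0, -0.6], [0, 0, -0.6], [0.3, 0.03, -0.3], [0.7, 0.05, 0], [0.9, 0.05, 0], [0.9, 0.05, 0], [0.9, 0.05, 0], [0.9, 0.05, 0]]' --claw '[1, 1, 1, 1, 1, 1, 1, 1, 1, 1]'

```text
time: 14.7
tool_pos: [635.7, -4.8, 190.9]
orientation: [[-0.092, 0.996, -0.001], [0.996, 0.092, 0.001], [0.001, -0.001, -1.0]]
wrist_force: [1.7, 0.8, -1.2]
grip_width: 40.0
finger_force: 12.0
```

Request:
carry_out --twist '[[0, 0, 0], [0, 0, 0], [0, 0, 0], [0, 0, 0], [0, 0, 0], [0, 0, 0], [0, 0, 0], [0, 0, 0], [0, 0, 0], [0, 0, 0]]' --dp '[[0.9, 0.05, 0], [0.9, 0.05, 0], [0.7, 0.04, 0], [0.4, 0, 0], [0.15, 0, 0], [0, 0, 0], [0, 0, 0], [0, 0, 0], [0, 0, 0], [0, 0, 0]]' --claw '[1, 1, 1, 1, 1, 1, 1, 1, 1, 1]'

```text
time: 15.7
tool_pos: [630.2, 143.3, 191.3]
orientation: [[-0.089, 0.996, 0.0], [0.996, 0.089, -0.0], [-0.0, 0.0, -1.0]]
wrist_force: [0.5, -0.3, -2.2]
grip_width: 39.9
finger_force: 12.0
```

```bash
cat >> h.py <<'E'
def rim(x0,x1,y0,y1,n="wrist"):
    P,W=snap(n); b=W[...,2]
    m=(np.abs(b-20.5)<3)&(P.min(-1)>150)&(W[...,0]>x0)&(W[...,0]<x1)&(W[...,1]>y0)&(W[...,1]<y1)
    k,l,st,c=cv2.connectedComponentsWithStats(m.astype(np.uint8)); i=1+st[1:,4].argmax()
    q=W[l==i]; print(n,'rim',len(q),np.median(q[:,2]).round(1),rect(q[:,:2])); return P
E
python3 - <<'E'
from h import *
P=rim(560,700,150,300); cv2.imwrite("pics/w3.png",P[:,:,::-1]); rim(560,700,150,300,"scene"); rim(560,700,150,300,"side")
goto(630,219,36)
E
```

```text
wrist rim 3368 20.5 [628.4 217.8  74.3  74.    6.4]
scene rim 265 21.0 [628.7 218.   74.3  76.    5.7]
side rim 310 20.2 [629.2 219.4  75.7  78.8   5.7]
t 15.85 at [630.1 144.  191.3] yaw 5.17 dp total [1.493 0.134 3.105] w 39.9
```

View pics/w3.png

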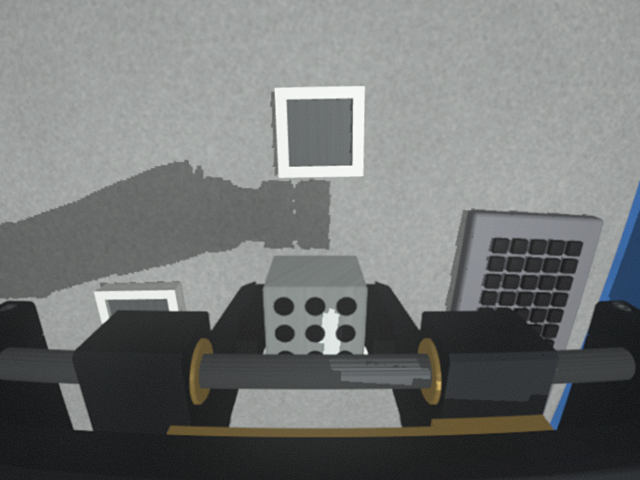

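Request:
carry_out --twist '[[0, 0, 0], [0, 0, 0], [0, 0, 0], [0, 0, 0], [0, 0, 0], [0, 0, 0], [0, 0, 0], [0, 0, 0], [0, 0, 0], [0, 0, -0.015]]' --dp '[[0.4, 0.03, 0], [0.5, 0.03, 0], [0.4, 0.03, 0.2], [0.18, 0.01, 0.5], [0, 0, 0.6], [0, 0, 0.6], [0, 0, 0.5], [0, 0, 0.2], [0, 0, 0], [0, 0, 0]]' --claw '[1, 1, 1, 1, 1, 1, 1, 1, 1, 1]'

```text
time: 16.85
tool_pos: [629.1, 218.9, 62.3]
orientation: [[-0.103, 0.995, 0.002], [0.995, 0.103, 0.001], [0.001, 0.002, -1.0]]
wrist_force: [0.1, 0.3, -0.8]
grip_width: 39.7
finger_force: 12.0
```

```bash
python3 - <<'E'
from h import *
for i in range(3):
    snap("scene"); goto(628.6,218.2,36)
E
```

```text
t 16.9 at [629.4 219.   62.7] yaw 5.94 dp total [-0.015 -0.019  0.535] w 39.8
t 16.95 at [629.4 219.   62.9] yaw 5.89 dp total [-0.015 -0.02   0.538] w 39.7
t 17.0 at [629.4 218.9  62.8] yaw 5.87 dp total [-0.013 -0.018  0.537] w 39.8
```

Request:
carry_out --twist '[[0, 0, 0], [0, 0, 0], [0, 0, 0], [0, 0, 0], [0, 0, 0], [0, 0, 0], [0, 0, 0], [0, 0, 0], [0, 0, 0], [0, 0, 0]]' --dp '[[-0.01, -0.015, 0.05], [0, 0, 0.1], [0, 0, 0.1], [0, 0, 0.1], [0, 0, 0.08], [0, 0, 0.06], [0, 0, 0.03], [0, 0, 0.02], [0, 0, 0], [0, 0, 0]]' --claw '[1, 1, 1, 1, 1, 1, 1, 1, 1, 1]'

```text
time: 18.0
tool_pos: [627.3, 217.8, 35.2]
orientation: [[-0.102, 0.995, -0.0], [0.995, 0.102, -0.0], [-0.0, -0.0, -1.0]]
wrist_force: [-2.3, -0.6, 6.1]
grip_width: 39.8
finger_force: 12.0
```

Request:
carry_out --twist '[[0, 0, 0], [0, 0, 0], [0, 0, 0], [0, 0, 0], [0, 0, 0], [0, 0, 0], [0, 0, 0], [0, 0, 0], [0, 0, 0], [0, 0, 0]]' --dp '[[0, 0, 0], [0, 0, 0], [0, 0, 0], [0, 0, 0], [0, 0, 0], [0, 0, 0], [0, 0, -0.2], [0, 0, -0.6], [0, 0, -0.9], [0, 0, -0.9]]' --claw '[-0.4, -0.4, -0.4, -0.4, -0.4, -0.4, -0.4, -0.4, -0.4, -0.4]'

```text
time: 19.0
tool_pos: [627.2, 217.8, 165.9]
orientation: [[-0.102, 0.995, -0.001], [0.995, 0.102, -0.0], [-0.0, -0.001, -1.0]]
wrist_force: [0.8, 0.0, 1.6]
grip_width: 61.8
finger_force: 0.0
```

Request:
carry_out --twist '[[0, 0, 0], [0, 0, 0], [0, 0, 0], [0, 0, 0], [0, 0, 0], [0, 0, 0], [0, 0, 0], [0, 0, 0], [0, 0, 0], [0, 0, 0]]' --dp '[[-0.4, 0, -0.8], [-0.7, 0, -0.3], [-0.9, 0, 0], [-0.9, 0, 0], [-0.9, 0, 0], [-0.9, 0, 0], [-0.9, 0, 0], [-0.9, 0, 0], [-0.6, 0, 0], [-0.3, 0, 0]]' --claw '[-1, -1, -1, -1, -1, -1, -1, -1, -1, -1]'

```text
time: 20.0
tool_pos: [665.0, -154.9, 219.8]
orientation: [[-0.097, 0.995, 0.0], [0.995, 0.097, -0.003], [-0.003, 0.0, -1.0]]
wrist_force: [0.4, -1.2, 0.2]
grip_width: 87.9
finger_force: 0.0
```

```bash
python3 - <<'E'
from h import *
for n in("scene","side"):
    P,W=snap(n); layers(W,570,690,160,280,[20,52])
    if n=="scene": cv2.imwrite("pics/s3.png",P[150:450,100:500,::-1])
P,W=snap("scene");layers(W,570,720,-350,-150,[72,36])
P,W=snap("wrist");layers(W,570,720,-350,-150,[72,36])
goto(641,-232.6,55)
E
```

```text
z~20 432 20.4 [629.  217.7  75.8  80.4   6.1] mean [635.8 207.7]
 z~52 246 52.1 [628.5 219.   41.7  44.3   3.2] mean [629.4 216.7]
 z~20 392 20.0 [628.8 220.2  77.3  78.4   4.7] mean [624.5 229.8]
 z~52 215 51.3 [627.8 219.7  40.3  45.1   5.8] mean [627.6 220.4]
 z~72 1385 71.9 [ 641.6 -232.8   51.5   92.1    5.2] mean [ 642.3 -234.8]
 z~36 783 35.8 [ 621.8 -240.3  110.5  171.6    2.4] mean [ 649.6 -223.8]
 z~72 4791 71.4 [ 641.7 -232.6   50.4   92.7    4.7] mean [ 641.3 -229.9]
 z~36 2838 35.5 [ 617.8 -233.3  111.4  153.5    5.9] mean [ 644.  -188.1]
t 20.2 at [ 665.6 -147.5  219.5] yaw 6.0 dp total [-1.649 -0.668  3.286] w 88.1
```

View pics/s3.png

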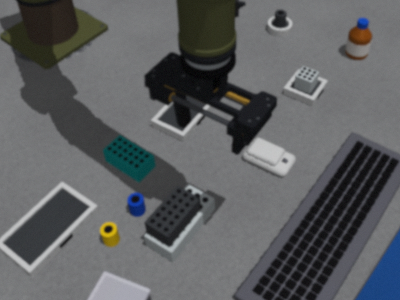

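Request:
carry_out --twist '[[0, 0, 0], [0, 0, 0], [0, 0, 0], [0, 0, 0], [0, 0, 0], [0, 0, 0.024], [0, 0, 0], [0, 0, 0], [0, 0, 0], [0, 0, 0]]' --dp '[[-0.3, -0.15, 0], [-0.4, -0.2, 0.2], [-0.4, -0.2, 0.4], [-0.4, -0.12, 0.5], [-0.15, 0, 0.5], [0, 0, 0.4], [0, 0, 0.2], [0, 0, 0], [0, 0, 0], [0, 0, 0]]' --claw '[-1, -1, -1, -1, -1, -1, -1, -1, -1, -1]'

```text
time: 21.2
tool_pos: [641.6, -235.3, 110.7]
orientation: [[-0.085, 0.996, 0.002], [0.996, 0.085, -0.0], [-0.001, 0.002, -1.0]]
wrist_force: [-0.1, -0.4, -0.3]
grip_width: 88.3
finger_force: 0.0
```

```bash
python3 - <<'E'
from h import *
for i in range(3):
    P,W=snap("scene"); goto(641.5,-232.6,56)
f=np.load("scene0.npz");W=cloud("scene",f['p'],f['d']);h=cv2.cvtColor(f['p'],cv2.COLOR_RGB2HSV)
for nm,a,b in(("blue",105,125),("yellow",20,35),("teal",78,98)):
    m=(h[...,0]>a)&(h[...,0]<b)&(h[...,1]>120)&(W[...,2]>25)&(W[...,2]<45)&(W[...,1]<0)&(W[...,0]<700); print(nm,m.sum(),np.median(W[m],0))
P,W=snap("scene");layers(W,605,720,-350,-150,[36])
E
```

```text
t 21.25 at [ 641.5 -235.5  110.6] yaw 4.84 dp total [0.058 0.002 1.093] w 88.3
t 21.3 at [ 641.4 -235.5  110.5] yaw 4.83 dp total [0.059 0.006 1.09 ] w 88.2
t 21.35 at [ 641.2 -235.6  110.3] yaw 4.82 dp total [0.06  0.009 1.086] w 87.9
blue 205 [ 559.02519042 -245.307598     36.01821371]
yellow 230 [ 566.35486585 -318.16440995   35.81468501]
teal 1058 [ 471.33930693 -177.66856989   35.301304  ]
 z~36 380 35.9 [ 643.2 -218.9   61.7  130.4    6. ] mean [ 660.7 -256.1]
```

Request:
carry_out --twist '[[0, 0, 0], [0, 0, 0], [0, 0, 0], [0, 0, 0], [0, 0, 0], [0, 0, 0], [0, 0, 0], [0, 0, 0], [0, 0, 0], [0, 0, 0]]' --dp '[[0.06, 0.005, 0], [0, 0, 0.15], [0, 0, 0.25], [0, 0, 0.25], [0, 0, 0.2], [0, 0, 0.15], [0, 0, 0.08], [0, 0, 0], [0, 0, 0], [0, 0, 0]]' --claw '[-1, -1, -1, -1, -1, -1, -1, -1, -1, -1]'

```text
time: 22.4
tool_pos: [641.1, -232.7, 55.8]
orientation: [[-0.084, 0.996, 0.001], [0.996, 0.084, -0.0], [-0.0, 0.001, -1.0]]
wrist_force: [-0.5, 0.2, 0.3]
grip_width: 88.0
finger_force: 0.0
```

Request:
carry_out --twist '[[0, 0, 0], [0, 0, 0], [0, 0, 0], [0, 0, 0], [0, 0, 0], [0, 0, 0], [0, 0, 0], [0, 0, 0], [0, 0, 0], [0, 0, 0]]' --dp '[[0, 0, 0], [0, 0, 0], [0, 0, 0], [0, 0, 0], [0, 0, 0], [0, 0, 0], [0, 0, 0], [0, 0, 0], [0, 0, 0], [0, 0, 0]]' --claw '[1, 1, 1, 1, 1, 1, 1, 1, 1, 1]' --squeeze 30

```text
time: 23.4
tool_pos: [640.6, -232.6, 55.3]
orientation: [[-0.084, 0.997, 0.0], [0.997, 0.084, 0.0], [0.0, 0.0, -1.0]]
wrist_force: [-0.0, 0.0, 0.6]
grip_width: 49.3
finger_force: 30.0
```

Request:
carry_out --twist '[[0, 0, 0], [0, 0, 0], [0, 0, 0], [0, 0, 0], [0, 0, 0], [0, 0, 0], [0, 0, 0], [0, 0, 0], [0, 0, 0], [0, 0, 0]]' --dp '[[0, 0, -0.1], [0, 0, -0.3], [0, 0, -0.5], [0, 0, -0.6], [0, 0, -0.6], [0.2, -0.2, -0.3], [0.4, -0.5, 0], [0.5, -0.6, 0], [0.5, -0.6, 0], [0.5, -0.6, 0]]' --claw '[1, 1, 1, 1, 1, 1, 1, 1, 1, 1]'

```text
time: 24.4
tool_pos: [506.1, -137.7, 176.4]
orientation: [[-0.083, 0.997, 0.001], [0.997, 0.083, -0.0], [-0.0, 0.001, -1.0]]
wrist_force: [0.4, 0.8, -3.1]
grip_width: 49.8
finger_force: 30.0
```

Request:
carry_out --twist '[[0, 0, -0.05], [0, 0, -0.05], [0, 0, 0], [0, 0, 0], [0, 0, 0], [0, 0, 0], [0, 0, 0], [0, 0, 0], [0, 0, 0], [0, 0, 0]]' --dp '[[0.4, -0.5, 0], [0.2, -0.3, 0], [0, 0, 0], [0, 0, 0], [0, 0, 0], [0, 0, 0], [0, 0, 0], [0, 0, 0], [0, 0, 0], [0, 0, 0]]' --claw '[1, 1, 1, 1, 1, 1, 1, 1, 1, 1]'

```text
time: 25.4
tool_pos: [464.6, -112.5, 175.2]
orientation: [[-0.161, 0.987, -0.0], [0.987, 0.161, 0.0], [0.0, -0.0, -1.0]]
wrist_force: [0.1, 0.5, -3.0]
grip_width: 49.6
finger_force: 30.0
```

```bash
python3 - <<'E'
from h import *
P=rim(380,545,-100,80); cv2.imwrite("pics/w4.png",P[:,:,::-1]); rim(380,545,-100,80,"scene"); rim(380,545,-100,80,"side")
P,W=snap("scene"); layers(W,605,720,-350,-150,[36])
goto(465.5,-14,36)
E
```

```text
wrist rim 6101 20.5 [465.   -9.   84.7 126.7   7.2]
scene rim 454 21.0 [464.8  -7.4  85.5 129.4   7.1]
side rim 325 20.1 [465.4  -6.3  84.2 130.5   6.8]
 z~36 2174 36.0 [ 642.6 -219.2   61.7  131.6    5.5] mean [ 644.1 -222.2]
t 25.6 at [ 464.5 -112.5  175.2] yaw 9.3 dp total [1.94  0.337 2.784] w 49.8
```

View pics/w4.png

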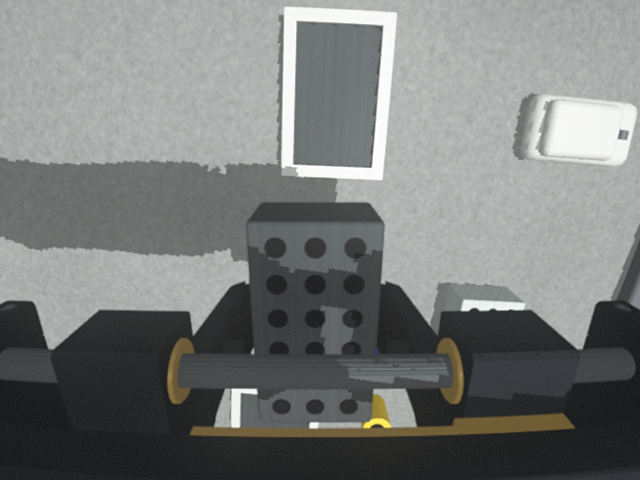

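Request:
carry_out --twist '[[0, 0, 0], [0, 0, 0], [0, 0, 0], [0, 0, 0], [0, 0, 0], [0, 0, 0.025], [0, 0, 0.024], [0, 0, 0], [0, 0, 0], [0, 0, 0]]' --dp '[[0.3, 0.05, 0], [0.5, 0.09, 0], [0.55, 0.09, 0], [0.5, 0.08, 0.2], [0.205, 0.035, 0.5], [0, 0, 0.5], [0, 0, 0.5], [0, 0, 0.4], [0, 0, 0.2], [0, 0, 0]]' --claw '[1, 1, 1, 1, 1, 1, 1, 1, 1, 1]'

```text
time: 26.6
tool_pos: [464.6, -8.1, 59.3]
orientation: [[-0.124, 0.992, -0.002], [0.992, 0.124, -0.0], [0.0, -0.002, -1.0]]
wrist_force: [0.3, 0.1, -2.6]
grip_width: 49.8
finger_force: 30.0
```

```bash
python3 - <<'E'
from h import *
for i in range(4):
    P,W=snap("scene" if i%2 else "side"); goto(465,-8.3,36)
    layers(W,400,540,-90,80,[20,75])
P,W=snap("wrist");layers(W,400,540,-90,80,[75])
E
```

```text
t 26.65 at [465.   -8.3  60.1] yaw 7.1 dp total [-0.001  0.     0.483] w 49.3
 z~20 374 19.4 [465.2  -6.4  84.2 130.4   6.8] mean [457.1  19.6]
 z~75 455 75.0 [464.   -4.1 103.   77.3  76.7] mean [464.8   1.1]
t 26.7 at [465.3  -8.3  60.7] yaw 7.09 dp total [ 0.    -0.006  0.494] w 49.5
 z~20 723 19.1 [465.6  -9.2  85.5 130.5   6.2] mean [480.3 -31. ]
 z~75 542 76.7 [466.2 -19.1  82.6  76.6  77.3] mean [467.  -25.9]
t 26.75 at [465.5  -8.3  61. ] yaw 7.08 dp total [ 0.001 -0.011  0.499] w 49.6
 z~20 374 19.0 [465.4  -6.7  84.3 129.6   7.1] mean [456.4  18.6]
 z~75 433 75.9 [464.1  -6.8  99.9  77.8  78.2] mean [466.    0.6]
t 26.8 at [465.6  -8.3  61.1] yaw 7.08 dp total [ 0.002 -0.013  0.502] w 49.8
 z~20 722 19.1 [465.   -9.7  86.5 128.3   7.2] mean [480.2 -31.2]
 z~75 488 77.1 [466.  -18.5  83.1  76.   77.2] mean [467.7 -25.2]
 z~75 22429 77.4 [465.9  -8.6  80.5  93.1   6.1] mean [464.8   2.3]
```

Request:
carry_out --twist '[[0, 0, 0], [0, 0, 0], [0, 0, 0], [0, 0, 0], [0, 0, 0], [0, 0, 0], [0, 0, 0], [0, 0, 0], [0, 0, 0], [0, 0, 0]]' --dp '[[0, -0.01, 0.05], [0, 0, 0.1], [0, 0, 0.1], [0, 0, 0.1], [0, 0, 0.07], [0, 0, 0.05], [0, 0, 0.02], [0, 0, 0.02], [0, 0, 0], [0, 0, 0]]' --claw '[1, 1, 1, 1, 1, 1, 1, 1, 1, 1]'

```text
time: 27.85
tool_pos: [464.4, -8.3, 35.2]
orientation: [[-0.124, 0.992, 0.0], [0.992, 0.124, -0.0], [-0.0, 0.0, -1.0]]
wrist_force: [-1.9, 0.1, 4.7]
grip_width: 50.0
finger_force: 30.0
```

Request:
carry_out --twist '[[0, 0, 0], [0, 0, 0], [0, 0, 0], [0, 0, 0], [0, 0, 0], [0, 0, 0], [0, 0, 0], [0, 0, 0], [0, 0, 0], [0, 0, 0]]' --dp '[[0, 0, 0], [0, 0, 0], [0, 0, 0], [0, 0, 0], [0, 0, 0], [0, 0, 0], [0, 0, -0.2], [0, 0, -0.6], [0, 0, -0.9], [0, 0, -0.9]]' --claw '[-0.6, -0.6, -0.6, -0.6, -0.6, -0.6, -0.6, -0.6, -0.6, -0.6]'

```text
time: 28.85
tool_pos: [463.7, -8.5, 166.5]
orientation: [[-0.124, 0.992, -0.001], [0.992, 0.124, -0.001], [-0.0, -0.001, -1.0]]
wrist_force: [1.8, 0.4, -0.2]
grip_width: 70.3
finger_force: 0.0
```

Request:
carry_out --twist '[[0, 0, 0], [0, 0, 0], [0, 0, 0], [0, 0, 0], [0, 0, 0], [0, 0, 0], [0, 0, 0], [0, 0, 0], [0, 0, 0], [0, 0, 0]]' --dp '[[-0.2, 0.3, -0.6], [-0.4, 0.6, -0.2], [-0.4, 0.6, 0], [-0.4, 0.6, 0], [-0.4, 0.6, 0], [-0.4, 0.5, 0], [-0.3, 0.2, 0], [-0.1, 0, 0], [0, 0, 0], [0, 0, 0]]' --claw '[-0.7, -0.7, -0.7, -0.7, -0.7, -0.7, -0.7, -0.7, -0.7, -0.7]'

```text
time: 29.85
tool_pos: [648.1, -115.3, 205.0]
orientation: [[-0.124, 0.992, -0.001], [0.992, 0.124, 0.001], [0.001, -0.001, -1.0]]
wrist_force: [0.6, 0.7, -0.5]
grip_width: 75.3
finger_force: 0.0
```

```bash
python3 - <<'E'
from h import *
for n in("scene","side"):
    P,W=snap(n); layers(W,400,540,-90,80,[20,52])
    if n=="scene": cv2.imwrite("pics/s4.png",P[150:450,100:500,::-1]); layers(W,605,690,-350,-100,[36])
P,W=snap("wrist");layers(W,605,690,-350,-100,[36])
goto(643,-219,22)
E
```

```text
z~20 562 20.1 [465.1 -14.9  86.8 117.7   6.8] mean [481.7 -38.1]
 z~52 440 51.9 [464.5  -8.9  52.1  96.2   7.2] mean [467.  -28.5]
 z~36 2182 36.0 [ 643.2 -219.4   62.5  130.2    5.7] mean [ 644.  -222.1]
 z~20 439 19.5 [465.3  -6.   84.5 130.8   6.7] mean [460.8   8.2]
 z~52 453 51.4 [465.   -6.7  50.4  97.3   7.7] mean [465.   -4.1]
 z~36 5808 35.5 [ 641.7 -208.3   59.4  108.7    5.6] mean [ 641.4 -204.5]
t 30.0 at [ 648.6 -115.2  205. ] yaw 7.18 dp total [-2.049 -0.37   3.66 ] w 75.1
```

View pics/s4.png

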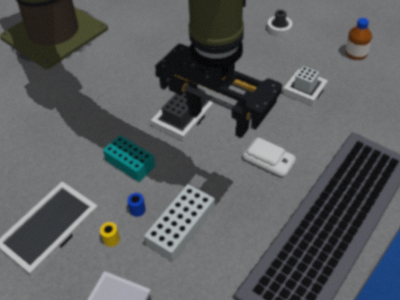

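Request:
carry_out --twist '[[0, 0, 0], [0, 0, 0], [0, 0, 0], [0, 0, 0], [0, 0, 0], [0, 0, 0.035], [0, 0, 0], [0, 0, 0], [0, 0, 0], [0, 0, 0]]' --dp '[[-0.35, -0.07, 0], [-0.5, -0.1, 0.1], [-0.5, -0.1, 0.4], [-0.5, -0.1, 0.5], [-0.2, 0, 0.5], [0, 0, 0.5], [0, 0, 0.3], [0, 0, 0.2], [0, 0, 0], [0, 0, 0]]' --claw '[-0.8, -0.8, -0.8, -0.8, -0.8, -0.8, -0.8, -0.8, -0.8, -0.8]'

```text
time: 31.0
tool_pos: [644.2, -220.2, 80.6]
orientation: [[-0.097, 0.995, 0.001], [0.995, 0.097, -0.0], [-0.0, 0.001, -1.0]]
wrist_force: [0.4, -1.1, 1.0]
grip_width: 79.6
finger_force: 0.0
```

```bash
python3 - <<'E'
from h import *
for i in range(3):
    snap("side"); goto(643,-219.2,20.5)
E
```

```text
t 31.05 at [ 644.5 -220.3   81. ] yaw 5.56 dp total [ 0.026 -0.03   1.21 ] w 79.3
t 31.1 at [ 644.5 -220.3   81.1] yaw 5.55 dp total [ 0.026 -0.031  1.211] w 79.4
t 31.15 at [ 644.4 -220.4   81. ] yaw 5.54 dp total [ 0.027 -0.029  1.211] w 79.1
```

Request:
carry_out --twist '[[0, 0, 0], [0, 0, 0], [0, 0, 0], [0, 0, 0], [0, 0, 0], [0, 0, 0], [0, 0, 0], [0, 0, 0], [0, 0, 0], [0, 0, 0]]' --dp '[[0.025, -0.02, 0], [0, 0, 0.15], [0, 0, 0.25], [0, 0, 0.25], [0, 0, 0.25], [0, 0, 0.18], [0, 0, 0.1], [0, 0, 0.02], [0, 0, 0], [0, 0, 0]]' --claw '[-0.8, -0.8, -0.8, -0.8, -0.8, -0.8, -0.8, -0.8, -0.8, -0.8]'

```text
time: 32.15
tool_pos: [642.9, -219.4, 20.3]
orientation: [[-0.096, 0.995, 0.001], [0.995, 0.096, -0.0], [-0.0, 0.001, -1.0]]
wrist_force: [0.5, -0.6, 0.3]
grip_width: 79.0
finger_force: 0.0
```

Request:
carry_out --twist '[[0, 0, 0], [0, 0, 0], [0, 0, 0], [0, 0, 0], [0, 0, 0], [0, 0, 0], [0, 0, 0], [0, 0, 0], [0, 0, 0], [0, 0, 0]]' --dp '[[0, 0, 0], [0, 0, 0], [0, 0, 0], [0, 0, 0], [0, 0, 0], [0, 0, 0], [0, 0, 0], [0, 0, 0], [0, 0, 0], [0, 0, 0]]' --claw '[1, 1, 1, 1, 1, 1, 1, 1, 1, 1]' --squeeze 45

```text
time: 33.15
tool_pos: [642.5, -219.3, 20.1]
orientation: [[-0.096, 0.995, 0.0], [0.995, 0.096, -0.0], [-0.0, 0.0, -1.0]]
wrist_force: [-1.7, 0.9, 5.8]
grip_width: 59.8
finger_force: 45.0
```

Request:
carry_out --twist '[[0, 0, 0], [0, 0, 0], [0, 0, 0], [0, 0, 0], [0, 0, 0], [0, 0, 0], [0, 0, 0], [0, 0, 0], [0, 0, 0], [0, 0, 0]]' --dp '[[0, 0, -0.05], [0, 0, -0.1], [0, 0, -0.3], [0, 0, -0.5], [0, 0, -0.5], [0, 0, -0.4], [0, 0, -0.15], [0, 0, 0], [0, 0, 0], [0, 0, 0]]' --claw '[1, 1, 1, 1, 1, 1, 1, 1, 1, 1]'

```text
time: 34.15
tool_pos: [641.4, -219.0, 118.3]
orientation: [[-0.096, 0.995, -0.003], [0.995, 0.096, 0.001], [0.001, -0.003, -1.0]]
wrist_force: [0.1, 0.3, -4.7]
grip_width: 59.4
finger_force: 45.0
```

```bash
python3 - <<'E'
from h import *
rim(380,545,-480,-270,"scene"); rim(380,545,-480,-270,"side")
P,W=snap("scene"); s=ctrl.state();print(s['wrist_force'],s['ft_torque'])
layers(W,590,700,-330,-120,[136]); goto(460.5,-374.5,60)
E
```

```text
scene rim 1110 20.8 [ 459.7 -374.7   97.5  164.6    3.9]
side rim 264 19.9 [ 460.5 -372.6   94.4  169.7    3.9]
[-0.26945746 -1.10192882 -3.26298306] [ 0.053889    0.01129716 -0.06011663]
 z~136 1396 134.4 [ 643.8 -229.5  118.5   86.5   79.4] mean [ 643.2 -245.2]
t 34.3 at [ 641.8 -219.   118.7] yaw 5.53 dp total [-2.747 -3.908  1.178] w 59.7
```

Request:
carry_out --twist '[[0, 0, 0], [0, 0, 0], [0, 0, 0], [0, 0, 0], [0, 0, 0], [0, 0, 0], [0, 0, 0], [0, 0, 0], [0, 0, 0], [0, 0, 0.036]]' --dp '[[-0.15, -0.2, 0], [-0.3, -0.4, 0], [-0.4, -0.6, 0], [-0.4, -0.6, 0], [-0.4, -0.6, 0], [-0.4, -0.6, 0], [-0.4, -0.5, 0], [-0.2, -0.3, 0], [-0.1, -0.1, 0], [0, 0, 0]]' --claw '[1, 1, 1, 1, 1, 1, 1, 1, 1, 1]'

```text
time: 35.3
tool_pos: [460.5, -376.2, 119.8]
orientation: [[-0.064, 0.998, -0.0], [0.998, 0.064, -0.001], [-0.001, -0.0, -1.0]]
wrist_force: [0.4, -0.7, -4.4]
grip_width: 59.6
finger_force: 45.0
```

Request:
carry_out --twist '[[0, 0, 0], [0, 0, 0], [0, 0, 0], [0, 0, 0], [0, 0, 0], [0, 0, 0], [0, 0, 0], [0, 0, 0], [0, 0, 0], [0, 0, 0]]' --dp '[[0, 0, 0], [0, 0, 0], [0, 0, 0.1], [0, 0, 0.2], [0, 0, 0.3], [0, 0, 0.3], [0, 0, 0.2], [0, 0, 0.05], [0, 0, 0], [0, 0, 0]]' --claw '[1, 1, 1, 1, 1, 1, 1, 1, 1, 1]'

```text
time: 36.3
tool_pos: [461.9, -375.0, 62.5]
orientation: [[-0.068, 0.998, 0.001], [0.998, 0.068, -0.0], [-0.0, 0.001, -1.0]]
wrist_force: [0.4, -0.5, -4.0]
grip_width: 59.7
finger_force: 45.0
```

```bash
python3 - <<'E'
from h import *
for i in range(3):
    P,W=snap("scene" if i!=1 else "wrist"); goto(460.2,-374.2,36)
    layers(W,395,530,-470,-280,[20,78])
    cv2.imwrite(f"pics/l{i}.png",P[250:,:400,::-1] if i!=1 else P[:,:,::-1])
E
```

```text
t 36.35 at [ 462.  -375.1   62.7] yaw 3.89 dp total [ 0.021 -0.035  0.535] w 59.7
 z~20 1364 19.4 [ 460.5 -374.8   97.6  165.5    3.1] mean [ 484.6 -395.7]
 z~78 1122 78.4 [ 459.5 -374.8   65.3  131.     6.1] mean [ 460.7 -398.7]
t 36.4 at [ 461.9 -375.1   62.8] yaw 3.89 dp total [ 0.022 -0.034  0.537] w 59.4
 z~20 6889 20.4 [ 460.  -375.7   94.9  164.     3.7] mean [ 448.7 -312.2]
 z~78 36430 78.2 [ 462.  -367.9   91.4  115.8    3.9] mean [ 461.1 -354.7]
t 36.45 at [ 461.9 -375.1   62.8] yaw 3.89 dp total [ 0.021 -0.033  0.537] w 59.8
 z~20 1373 19.3 [ 459.9 -375.2   98.5  164.8    3.8] mean [ 484.6 -395.6]
 z~78 1112 78.7 [ 460.4 -374.7   64.5  130.3    5. ] mean [ 461.  -398.8]
```

View pics/l0.png

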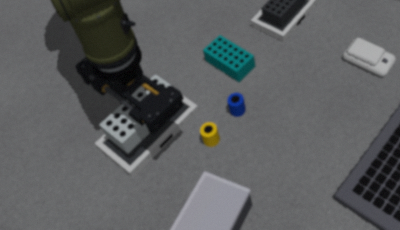

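View pics/l1.png

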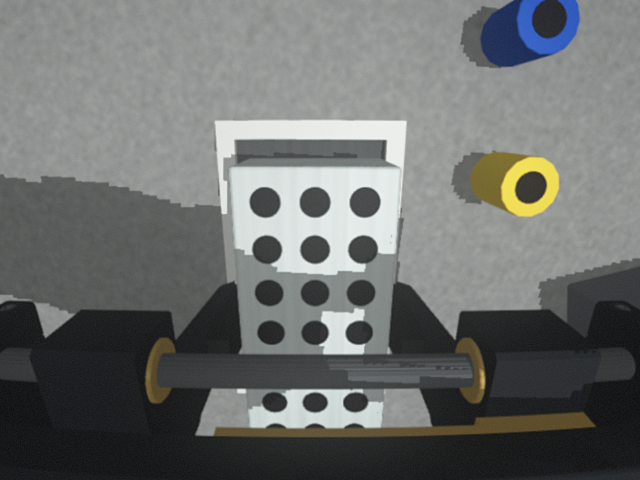

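Request:
carry_out --twist '[[0, 0, 0], [0, 0, 0], [0, 0, 0], [0, 0, 0], [0, 0, 0], [0, 0, 0], [0, 0, 0], [0, 0, 0], [0, 0, 0], [0, 0, 0]]' --dp '[[0, -0.02, 0.05], [0, 0, 0.1], [0, 0, 0.1], [0, 0, 0.1], [0, 0, 0.08], [0, 0, 0.06], [0, 0, 0.03], [0, 0, 0.02], [0, 0, 0], [0, 0, 0]]' --claw '[1, 1, 1, 1, 1, 1, 1, 1, 1, 1]'

```text
time: 37.45
tool_pos: [460.4, -374.7, 36.0]
orientation: [[-0.068, 0.998, -0.0], [0.998, 0.068, -0.0], [-0.0, -0.0, -1.0]]
wrist_force: [-2.2, 2.3, 6.0]
grip_width: 59.5
finger_force: 45.0
```

Contact with the floor; release and retreat.

Request:
carry_out --twist '[[0, 0, 0], [0, 0, 0], [0, 0, 0], [0, 0, 0], [0, 0, 0], [0, 0, 0], [0, 0, 0], [0, 0, 0], [0, 0, 0], [0, 0, 0]]' --dp '[[0, 0, 0], [0, 0, 0], [0, 0, 0], [0, 0, 0], [0, 0, 0], [0, 0, 0], [0, 0, -0.2], [0, 0, -0.6], [0, 0, -0.9], [0, 0, -0.9]]' --claw '[-0.8, -0.8, -0.8, -0.8, -0.8, -0.8, -0.8, -0.8, -0.8, -0.8]'

```text
time: 38.45
tool_pos: [460.1, -374.6, 166.9]
orientation: [[-0.068, 0.998, -0.001], [0.998, 0.068, 0.001], [0.001, -0.001, -1.0]]
wrist_force: [0.5, -1.1, -0.1]
grip_width: 79.3
finger_force: 0.0
```

Request:
carry_out --twist '[[0, 0, 0], [0, 0, 0], [0, 0, 0], [0, 0, 0], [0, 0, 0], [0, 0, 0], [0, 0, 0], [0, 0, 0], [0, 0, 0], [0, 0, 0]]' --dp '[[0, 0.3, -0.6], [0.3, 0.6, -0.4], [0.5, 0.6, -0.2], [0.5, 0.6, 0], [0.5, 0.6, 0], [0.5, 0.5, 0], [0.3, 0.2, 0], [0, 0, 0], [0, 0, 0], [0, 0, 0]]' --claw '[-0.8, -0.8, -0.8, -0.8, -0.8, -0.8, -0.8, -0.8, -0.8, -0.8]'

```text
time: 39.45
tool_pos: [619.5, -236.7, 225.3]
orientation: [[-0.064, 0.998, -0.002], [0.998, 0.064, -0.002], [-0.002, -0.002, -1.0]]
wrist_force: [0.1, -0.3, -0.1]
grip_width: 79.6
finger_force: 0.0
```

```bash
python3 - <<'E'
from h import *
for n in("scene","side"):
    P,W=snap(n); print(n)
    for a in((395,530,-470,-280),(400,540,-90,80),(570,690,160,280),(400,510,320,430)): layers(W,*a,[20,52])
    cv2.imwrite(f"pics/f_{n}.png",P[:,:,::-1])
goto(0,0,0)
E
```

```text
scene
 z~20 1351 20.2 [ 460.2 -375.2   98.2  164.9    3.8] mean [ 482.8 -389.1]
 z~52 2177 51.9 [ 460.8 -374.5   63.7  130.     3.8] mean [ 462.5 -376.9]
 z~20 241 20.3 [471.   -6.4 138.9  49.7  72.9] mean [475.4  -1.9]
 z~52 520 52.0 [464.2   4.9  51.6  68.7   5.1] mean [464.8   4.3]
 z~20 436 20.2 [628.3 218.3  77.   80.8   6.7] mean [636.  207.2]
 z~52 244 51.9 [628.8 217.7  40.1  43.4   4.9] mean [629.2 216.7]
 z~20 210 20.4 [457.1 369.2  62.5  59.9  27.5] mean [459.3 365.9]
 z~52 77 52.2 [454.8 372.9  28.   29.8  33.1] mean [455.4 371.3]
side
 z~20 353 19.3 [ 460.8 -371.6   94.5  175.3    3.5] mean [ 454.7 -348.6]
 z~52 456 51.2 [ 461.2 -371.    60.   135.8    3.4] mean [ 460.5 -369.1]
 z~20 468 19.5 [465.3  -7.5  84.2 133.4   6.8] mean [461.1  10. ]
 z~52 486 51.2 [465.   -5.1  50.4  99.3   7.4] mean [464.6  -5. ]
 z~20 389 19.7 [629.4 219.5  78.1  79.1   6.4] mean [624.9 229.6]
 z~52 217 51.5 [627.5 221.1  40.8  45.    5.8] mean [627.8 221.1]
 z~20 323 19.3 [453.2 376.1  63.2  61.7  23.6] mean [452.3 379.3]
 z~52 139 51.4 [454.7 373.3  29.3  30.1  50.9] mean [454.1 373.9]
t 39.55 at [ 619.9 -236.1  225.3] yaw 3.71 dp total [  5.52  -12.063   4.511] w 79.2
```

View pics/f_scene.png

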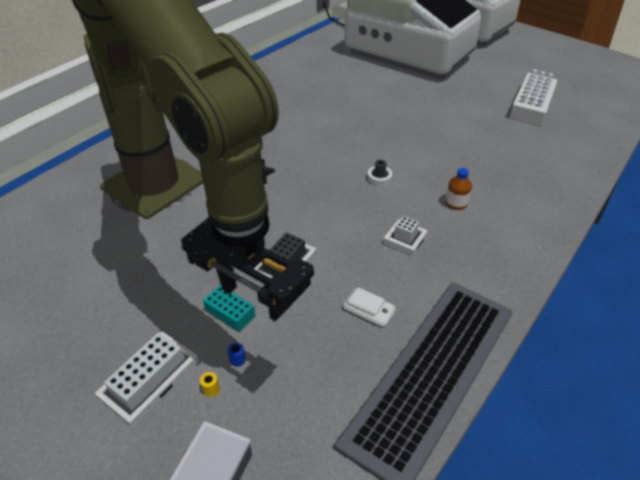

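All four blocks are seated in their stations: long at (147,370), short at (290,248), square at (405,232), round at (379,170). The mouse at (370,305) and the bottle at (459,188) have not moved.

```bash
python3 -c "
from rig import sign_off
print(sign_off())"
```

```text
the job is handed in; nothing more can be done
None
```

All four blocks are seated flat in their own stations, placed in order from the top of the pile down; the mouse and bottle were not moved, and the job was handed in at about 40 s (the hand-in returned no verdict).

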